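Set up the topping line and call the oven

TASK

Set up the topping line on the pizza bench: stand the red can midway between the two white tubs and centred in the gap without touching either, stand the wooden pepper mill beside the lidded tub on its orange-sticker side, centred on that side with about a 3 cm gap, and stand the metal shaker beside the jug exactly opposite its handle, also with about a 3 cm gap. When all three stand upright and released in their places, press the yellow call paddle all the way down and let it spring back up. Do not shift or knock over anything else, and never tip the can, mill or shaker over.

Things in the scene. Friction and masses are not known exactly. Their poses are not given: they have to be found in the camera images.
- red_can: red food can with bare metal rims, upright cylinder 66 mm diameter, 110 mm tall; origin at the centre of its underside, z up. To be placed.
- shaker: bare-metal herb shaker with a darker domed top with small holes, upright cylinder 58 mm diameter to 88 mm height, dome to 110 mm; origin at the centre of its underside, z up. To be placed.
- mill: dark wooden pepper mill with a small steel knob on top: body 52 mm diameter up to 50 mm height, waist 38 mm diameter, head 48 mm diameter from 86 to 112 mm height, steel knob to 125 mm; origin at the centre of its underside, z up. To be placed.
- lidded_tub: square white tub closed by a cream-white lid, 120 x 120 mm, 90 mm tall, with one orange sticker running from the lid's edge down one side; origin at the centre of its underside; the sticker is on its +y side, the other tub stands off its -y side. Reference, stays put.
- open_tub: open square white tub full of red cherry tomatoes, 120 x 120 mm, 90 mm tall; origin at the centre of its underside; its +y side faces the lidded tub across a gap of 112 to 128 mm. Reference, stays put.
- jug: round bare-metal jug, 110 mm diameter, 125 mm tall, with one black handle on its +y side that sticks out to 106 mm from the jug's axis; origin at the centre of its underside. Reference, stays put.
- paddle (a joint): angle of the call paddle about its hinge, rad: 0 released (springs back up by itself), 0.24 fully down on its stop; about 4 N at the press point starts it and 9 N brings it to the stop
- paddle_press (a point): point to press: on top of the call paddle, 80 mm from its hinge. The paddle is a yellow plate 104 x 80 mm with black ribs, hinged at its far (local +x) end on a black base 120 x 95 x 16 mm fixed to the table; released it slopes up towards the robot and this point is 46 mm above the table, fully down 27 mm. Axes: x from the press end towards the hinge along the base, z up.
- olive_jar: green glass jar with brass cap, 60 mm diameter, 95 mm tall, origin at the centre of its underside. Bystander.
- oil_bottle: amber bottle with black cap, 66 mm diameter, 200 mm tall, origin at the centre of its underside. Bystander.
- bowl: blue bowl with lemons, 100 mm diameter at the rim, 60 mm tall with the lemons, origin at the centre of its underside. Bystander.
- green_can: green food can, 66 mm diameter, 110 mm tall, origin at the centre of its underside. Bystander.
- spatula: spatula with black handle, 240 mm long, lying along its x, origin at the middle of its underside. Bystander.
- ramekin: small white ceramic dish, 76 mm diameter, 40 mm tall, origin at the centre of its underside. Bystander.
Things that resemble listed ones, but are neither listed nor needed, are in the scene too. What is meant by the part that bears paddle is not purple, and is the smaller of those in its own colour.

How it is judged:
On the way, in this order (a step that is already met when the one before it is completed fails the run):
1. red can between the tubs, mill at the sticker side, shaker opposite the jug's handle, all upright and released (x of red_can in the frame of lidded_tub between -0.025 and 0.025 m and x of red_can in the frame of open_tub between -0.025 and 0.025 m and y of red_can in the frame of lidded_tub below -0.105 m and y of red_can in the frame of open_tub above 0.105 m and x of mill in the frame of lidded_tub between -0.02 and 0.02 m and y of mill in the frame of lidded_tub between 0.101 and 0.131 m and x of shaker in the frame of jug between -0.02 and 0.02 m and y of shaker in the frame of jug between -0.129 and -0.099 m and height (world z) of each of red_can, shaker, mill below 0.006 m and angle between each of red_can, shaker, mill's own z axis and vertical below 0.1 rad and linear speed of each of red_can, shaker, mill below 0.02 m/s and contact force between the fingers and red_can below 0.2 N and contact force between the fingers and shaker below 0.2 N and contact force between the fingers and mill below 0.2 N), for 0.2 s.
2. call paddle pressed all the way down, the three things in their places (x of red_can in the frame of lidded_tub between -0.025 and 0.025 m and x of red_can in the frame of open_tub between -0.025 and 0.025 m and y of red_can in the frame of lidded_tub below -0.105 m and y of red_can in the frame of open_tub above 0.105 m and x of mill in the frame of lidded_tub between -0.02 and 0.02 m and y of mill in the frame of lidded_tub between 0.101 and 0.131 m and x of shaker in the frame of jug between -0.02 and 0.02 m and y of shaker in the frame of jug between -0.129 and -0.099 m and height (world z) of each of red_can, shaker, mill below 0.006 m and angle between each of red_can, shaker, mill's own z axis and vertical below 0.1 rad and linear speed of each of red_can, shaker, mill below 0.02 m/s and value of joint paddle above 0.215 rad), for 0.05 s.
At the end, for the whole second after the job is handed in: Can between the tubs, at least 12 mm clear of each, within 25 mm of their middle lines. Mill off the sticker side, shaker off the jug opposite its handle: gaps 15 to 45 mm, within 20 mm of the middle line. All upright on the table, at rest. Paddle pressed after that, now up (under 0.05 rad) (x of red_can in the frame of lidded_tub between -0.025 and 0.025 m and x of red_can in the frame of open_tub between -0.025 and 0.025 m and y of red_can in the frame of lidded_tub below -0.105 m and y of red_can in the frame of open_tub above 0.105 m and x of mill in the frame of lidded_tub between -0.02 and 0.02 m and y of mill in the frame of lidded_tub between 0.101 and 0.131 m and x of shaker in the frame of jug between -0.02 and 0.02 m and y of shaker in the frame of jug between -0.129 and -0.099 m and height (world z) of each of red_can, shaker, mill below 0.006 m and angle between each of red_can, shaker, mill's own z axis and vertical below 0.1 rad and linear speed of each of red_can, shaker, mill below 0.02 m/s and value of joint paddle below 0.05 rad); the robot touches nothing.
It fails at once if a tub, the jug or a bystander is shifted by more than 15 mm or tipped (distance of any of lidded_tub, open_tub, jug, olive_jar, oil_bottle, bowl, green_can, spatula, ramekin from where it was at the start of the episode above 0.015 m or angle between any of lidded_tub, open_tub, jug, olive_jar, oil_bottle, bowl, green_can, spatula, ramekin's own z axis and vertical above 0.3 rad).
It fails at once if the can, mill or shaker is tipped over (angle between any of red_can, shaker, mill's own z axis and vertical above 0.7 rad).
It also fails if it takes over 72 s, if anything falls off the work surface, if the arm or the gripper's body presses on something with over 40 N, if the wrist force passes 120 N, or if a joint passes its speed limit or range.

ROBOT

A 7-joint arm with a two-finger parallel gripper is mounted at the origin on the work surface. World frame = base frame: x ahead of the robot, y to its left, z up, the work surface at z = 0. Lengths are in m, angles in rad, forces in N, time in s.
With the tool pointing down it reaches from about 0.35 to 0.9 m from the base axis. Payload 8.1 kg.
Tool frame: the origin (TCP) lies at the centre of the arm's flange, where the gripper is bolted on; the fingertips stand 178 mm ahead of it and the grasp point (between the pads) lies 159 mm ahead of it; z points along the fingers, y is the line along which they close (so a half turn about z gives the same grasp; the last joint's range is limited). The gripper opens to 92 mm and grips with 3 to 60 N. Pads are 19 mm wide; open, the fingers measure 130 mm over their backs; the gripper's body (75 mm by 190 mm) begins 47 mm behind the grasp point.
Start: joints at [-1.253, 0.434, 0.025, 1.573, -0.012, 1.134, -0.075], TCP at [0.255, 0.57, 0.405] pointing down, gripper open.
Joint ranges: [-2.62, 2.62], [-0.44, 2.09], [-1.27, 1.32], [0.08, 2.57], [-1.32, 4.46], [0.12, 2], [-2.74, 2.74]. Speed limits (rad/s): [2.22, 2.22, 3.01, 3.01, 3.14, 3.14, 3.14].

INTERFACE

Orientations are given as a 3x3 rotation matrix whose columns are the frame's x, y, z axes.
In Python, from plant import env, vision gives the robot as it stands.
- The arm moves only by the tool apply_moves, never from a script. Its argument "rows" is a list of rows, each a list of 3 entries, a list of its own where there are three numbers: the opening, from 0 (shut) to 1 (fully open), then the shift along the tool's x, y, z in m, then the turn about the tool's z in degrees. A call has 1 to 20 rows; each row shifts and turns the commanded pose from where the row before left it, along the tool's axes as they then stand; what a row does not reach is not made up. A row lasts 1/10 s, in which the tool goes at most 50 mm and 8.59 degrees, less where a joint would pass 70% of its speed; a pose out of reach is approached as far as the arm can. A call with a gripper value outside its range is refused whole. The fingers move at their own pace and stop on an object; "force" is the grip in N (left out, the last holds). Time passes only in rows, so rows that do not move let the fingers close. It gives the time, the measured TCP pose, the force, the opening and the grip force at its end, in the units of the state.
- env.get_state(): the state, without advancing time (a new reading comes with each control period).
- vision.camera(name): name is "scene" or "top" or "wrist"; returns a dict with "pixels" (420x560x3 uint8, blue, green, red), "range_z" (420x560 float32, m along the optical axis (not along the pixel's ray), 0 where there is no reading), "mtx" (3x3 intrinsics, pixels), "R" (3x3) and "t" (3): a world point X has camera coordinates R X + t; the wrist camera has in their place "tool_from_camera" (4x4, takes a point from camera to tool coordinates, whose origin is the TCP and whose axes are the flange's). Camera axes: x right, y down, z forward; pixel columns grow to the right and rows downward; lengths in m; the calibration is good to about 2 mm. The wrist camera is an equidistant fisheye: a pixel r from the principal point sees the ray r / f radians off the axis. A picture is of the moment at which its call begins: read the wrist's pose just before it.
- env.sign_off(): hands the job in; it is judged then, once.
The state is a dict: "time": time; "qpos": joint angles; "joint_vel": joint speeds; "joint_efforts": joint torques, N m; "eef_pos": TCP position; "tool_rot": TCP orientation; "ft_force": force on the tool from outside, world axes, zero at the start; "wrist_torque": the same for the moment, N m; "width": finger opening in m; "grasp_force": force on a finger pad.
Only numpy, scipy, OpenCV 4.12 (cv2) and the standard library are available. Lean on these libraries where they do the work, as an engineer would, in place of code of your own. Each camera call takes 0.05 s, during which the arm holds its last target. There are 200 camera calls.

## Working session

There is one attempt and no reset: what is moved stays moved. The work goes in short steps, Python scripts to look and compute and a tool call to move; the robot and the scene stay as the last step left them, time stands still between calls to the robot, and variables do not carry over. Pictures are saved under pics/ and viewed, at most 10 in all, crops included, and the job is handed in when it is done.

Besides the shell and the picture viewer there is one more tool, called after ">>>" by a JSON object that holds its "fn" and its "kwargs", one argument or row to a line. apply_moves: Moves the arm, as the interface text tells. Its arguments: {"type":"object","properties":{"rows":{"type":"array","items":{"type":"array"}},"force":{"type":"number"}},"required":["rows"]}

```bash
mkdir -p pics; ls; cat > h.py <<'E'
import numpy as np, cv2
from plant import env, vision
def world(c):
    z=c["range_z"]; K=c["mtx"]; v,u=np.mgrid[:z.shape[0],:z.shape[1]]
    P=np.stack([(u-K[0,2])*z/K[0,0],(v-K[1,2])*z/K[1,1],z],-1)
    W=(P-c["t"])@c["R"]; W[z==0]=np.nan
    return W
E
python3 - <<'E'
from h import *
for n in("top","scene"):
    c=vision.camera(n); cv2.imwrite(f"pics/{n}0.png",c["pixels"]); np.savez(f"{n}0.npz",**c); print(n,c["mtx"].tolist(),(-c["R"].T@c["t"]).round(3),c["R"].round(3).tolist())
s=env.get_state(); print({k:np.round(v,3).tolist() for k,v in s.items()})
E
```

```text
pics
top [[519.1681101261165, 0.0, 294.24779217330797], [0.0, 519.1681101261165, 207.4652985192948], [0.0, 0.0, 1.0]] [0.335 0.022 1.638] [[0.007, -1.0, -0.003], [-0.994, -0.006, -0.108], [0.108, 0.004, -0.994]]
scene [[387.2651683628824, 0.0, 280.2218936072079], [0.0, 387.2651683628824, 211.5122947994893], [0.0, 0.0, 1.0]] [ 1.466 -0.242  0.873] [[0.268, 0.963, -0.014], [0.592, -0.176, -0.786], [-0.76, 0.202, -0.618]]
{'time': 0.1, 'qpos': [-1.253, 0.435, 0.025, 1.574, -0.012, 1.134, -0.075], 'joint_vel': [-0.001, -0.002, 0.002, -0.0, -0.001, 0.001, 0.001], 'joint_efforts': [0.003, -66.912, 0.988, -31.514, -0.061, 0.037, 0.0], 'eef_pos': [0.255, 0.57, 0.404], 'tool_rot': [[-0.913, 0.409, -0.0], [0.409, 0.913, -0.001], [-0.0, -0.001, -1.0]], 'ft_force': [0.271, 0.623, -0.963], 'wrist_torque': [-0.028, -0.036, 0.037], 'grasp_force': 0.0, 'width': 0.092}
```

View pics/top0.png

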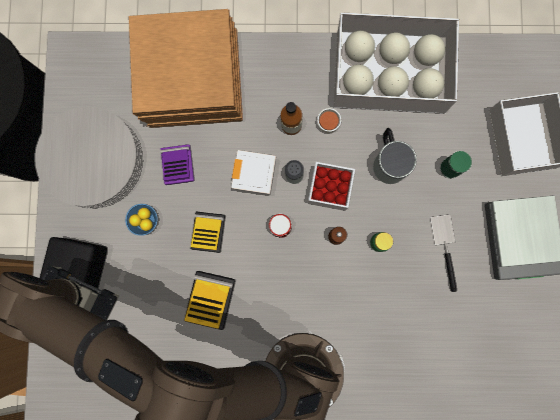

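View pics/scene0.png

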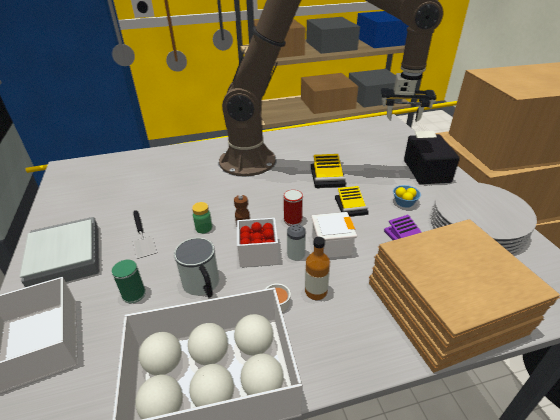

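The top view shows two yellow paddles, at (208,232) and (210,300), and a purple one at (177,165). It also shows:
- Lidded tub at (253,172), with its sticker to the left (+y)
- Shaker at (293,171), standing in the gap between the tubs
- Open tub at (331,185)
- Red can at (280,225)
- Mill at (338,235)
- Jug at (396,160), handle up (away from the robot)
- Olive jar at (382,242)
- Green can at (457,164)

The shaker has to leave the gap first.

```bash
cat > m.py <<'E'
from h import *
c=dict(np.load("top0.npz")); W=world(c)
def top(u,v,r,h,tol=.008):
    s=np.zeros(W.shape[:2],np.uint8); cv2.circle(s,(u,v),r,1,-1)
    m=(s>0)&(abs(W[...,2]-h)<tol); return W[m][:,:2].astype(np.float32)
def circ(n,u,v,r,h):
    p=top(u,v,r,h)
    if len(p)<5: print(n,"none");return
    (x,y),rad=cv2.minEnclosingCircle(p*1000); print(n,len(p),"c",round(x),round(y),"r",round(rad),"med",(np.median(p,0)*1000).round())
for a in [("red_can",280,225,18,.11),("shaker",293,171,14,.105),("mill",338,235,14,.108),("jug",396,158,30,.125),("olive",382,242,16,.095),("green",457,164,18,.11),("oil",292,112,16,.197),("bowl",142,219,22,.045),("ram",329,120,16,.038)]: circ(*a)
for n,u,v,r in [("lidded",253,172,30),("open",331,185,32)]:
    p=top(u,v,r,.088,.01); (x,y),wh,a=cv2.minAreaRect(p*1000); print(n,len(p),round(x),round(y),np.round(wh),a)
for n,u,v in [("py",208,232),("PY",210,300),("purple",177,165)]:
    s=np.zeros(W.shape[:2],np.uint8); cv2.circle(s,(u,v),32,1,-1)
    m=(s>0)&(W[...,2]>.008)&(W[...,2]<.08); p=W[m]
    (x,y),wh,a=cv2.minAreaRect((p[:,:2]*1000).astype(np.float32)); print(n,len(p),round(x),round(y),np.round(wh),a)
    hsv=cv2.cvtColor(c["pixels"],cv2.COLOR_BGR2HSV); yl=m&(hsv[...,1]>120)&(hsv[...,2]>90)
    p=W[yl]; (x,y),wh,a=cv2.minAreaRect((p[:,:2]*1000).astype(np.float32)); print("  plate",round(x),round(y),np.round(wh),a, "z plane",np.linalg.lstsq(np.c_[p[:,:2]-p[:,:2].mean(0),np.ones(len(p))],p[:,2],rcond=None)[0].round(3),p[:,:2].mean(0).round(3))
# sticker, handle
hsv=cv2.cvtColor(c["pixels"],cv2.COLOR_BGR2HSV)
s=np.zeros(W.shape[:2],np.uint8); cv2.circle(s,(253,172),32,1,-1)
m=(s>0)&(hsv[...,1]>150)&(W[...,2]>.08);print("sticker",W[m].mean(0).round(3))
s[:]=0; cv2.circle(s,(387,134),14,1,-1); m=(s>0)&(W[...,2]>.06)&(hsv[...,2]<50); print("handle",m.sum(),np.median(W[m],0).round(3),W[m].min(0).round(3),W[m].max(0).round(3))
im=cv2.resize(c["pixels"][110:330,120:420],None,fx=2.6,fy=2.6,interpolation=cv2.INTER_CUBIC); cv2.imwrite("pics/crop1.png",im)
E
python3 m.py
```

```text
red_can 389 c 450 70 r 33 med [448.  70.]
shaker 247 c 617 30 r 29 med [616.  30.]
mill 144 c 422 -103 r 24 med [ 420. -104.]
jug 1116 c 662 -271 r 73 med [ 645. -275.]
olive 249 c 404 -238 r 26 med [ 404. -238.]
green 391 c 642 -467 r 35 med [ 641. -465.]
oil 88 c 779 40 r 16 med [778.  39.]
bowl 404 c 469 499 r 50 med [468. 500.]
ram 320 c 788 -78 r 39 med [788. -80.]
lidded 1509 612 153 [121. 121.] 82.1128158569336
open 900 577 -67 [156. 121.] 79.44795227050781
py 1219 432 304 [184. 184.] 3.5644948482513428
  plate 428 304 [88. 96.] 84.17044830322266 z plane [-0.26  -0.015  0.039] [0.43 0.3 ]
PY 2146 224 292 [179. 184.] 82.32376098632812
  plate 216 293 [114. 126.] 76.9641342163086 z plane [-0.264  0.035  0.051] [0.22  0.288]
purple 1182 648 399 [201. 174.] 38.796783447265625
  plate 647 402 [119.  94.] 7.786263942718506 z plane [-0.105  0.068  0.032] [0.643 0.396]
sticker [0.619 0.204 0.093]
handle 62 [ 0.728 -0.255  0.111] [ 0.702 -0.264  0.06 ] [ 0.747 -0.246  0.122]
```

```bash
ls pics
```

```text
crop1.png
scene0.png
top0.png
```

View pics/crop1.png

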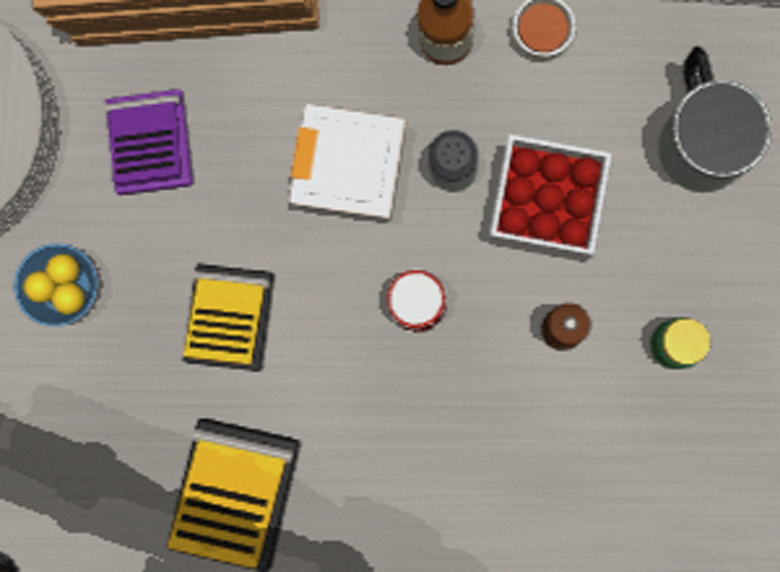

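Candidates:
- **Paddle:** small yellow (208,232), big yellow (210,300), purple (177,165). I take the small yellow.
- **Can:** red (280,225) or green (457,164). I take the red.
- **Shaker:** grey dome (293,171), the only one.
- **Mill:** brown with steel knob (338,235), against the oil bottle (292,118). I take the mill.

The crop confirms these. Next I refine the tub, jug and paddle frames.

```bash
cat > m2.py <<'E'
from h import *
c=dict(np.load("top0.npz")); W=world(c); hsv=cv2.cvtColor(c["pixels"],cv2.COLOR_BGR2HSV)
def sel(box,m):
    s=np.zeros(m.shape,bool); u0,v0,u1,v1=box; s[v0:v1,u0:u1]=1; m=(m&s).astype(np.uint8)
    n,l,st,_=cv2.connectedComponentsWithStats(m,connectivity=4); return l==1+np.argmax(st[1:,4])
def rect(n,m):
    p=(W[m][:,:2]*1000).astype(np.float32); (x,y),wh,a=cv2.minAreaRect(p); print(n,m.sum(),round(x,1),round(y,1),np.round(wh),round(a,1)); return p
Z=W[...,2]
rect("lid",sel((220,140,279,205),(Z>.08)&(Z<.1)))
rect("open",sel((306,155,360,215),(Z>.082)&(Z<.1)))
# jug rim circle: contour of z>.115 component, algebraic fit
m=sel((365,135,420,190),(Z>.118)); p=W[m][:,:2]; 
h=cv2.convexHull((p*1000).astype(np.float32))[:,0]; 
A=np.c_[2*h,np.ones(len(h))]; 
for it in range(4):
    s=np.linalg.lstsq(A,(h**2).sum(1),rcond=None)[0]; r=np.sqrt(s[2]+s[0]**2+s[1]**2); e=abs(np.hypot(*(h-s[:2]).T)-r); k=e<max(3,np.percentile(e,85)); A,h=A[k],h[k]
print("jug",s[:2].round(1),r.round(1),len(h), "hull e",e.max().round(1))
hd=sel((375,125,400,147),(Z>.05)&(hsv[...,2]<60)); q=W[hd][:,:2]*1000-s[:2]; d=np.hypot(*q.T); q=q[d>62]; print("handle dir",np.degrees(np.arctan2(*(q.mean(0)[::-1]))).round(1),len(q),d.max().round())
yl=sel((185,205,232,256),(hsv[...,0]>18)&(hsv[...,0]<35)&(hsv[...,1]>130))
yl=cv2.morphologyEx(yl.astype(np.uint8),cv2.MORPH_CLOSE,np.ones((7,7)))>0
ym=yl&(Z>.02); p=rect("plate",ym); P=W[ym]; print(np.linalg.lstsq(np.c_[P[:,:2]-P[:,:2].mean(0),np.ones(len(P))],P[:,2],rcond=None)[0].round(3), P.mean(0).round(4),P[:,2].min(),P[:,2].max())
b=sel((180,200,240,262),(Z>.01)&(Z<.08)); rect("all",b)
E
python3 m2.py
```

```text
lid 1553 611.9 153.3 [121. 121.] 82.1
open 372 573.7 -84.5 [120. 121.] 79.4
jug [ 645.1 -276.5] 55.8 41 hull e 1.5
handle dir 14.8 71 105.0
plate 800 427.4 302.5 [85. 96.] 84.2
[-0.26   0.025  0.041] [0.4264 0.3    0.041 ] 0.020723370011917246 0.05907340791588597
all 1136 433.4 299.3 [ 96. 120.] 83.5
```

>>> {"fn": "apply_moves", "kwargs": {
  "rows": [
    [1,[0,0,0],8.2],
    [1,[0,0,0],8.2],
    [1,[0,0,0],8.2],
    [1,[0,0,0],8.2],
    [1,[0,0,0],8.2],
    [1,[0,0,0],8.2],
    [1,[0,0,0],8.2],
    [1,[0,0,0],8.2],
    [1,[0,0,0],8.2],
    [1,[-0.03,0.026,0],0],
    [1,[-0.03,0.026,0],0],
    [1,[-0.03,0.026,0],0],
    [1,[-0.03,0.026,0],0],
    [1,[-0.03,0.026,0],0],
    [1,[-0.03,0.026,0],0],
    [1,[-0.03,0.026,0],0],
    [1,[-0.03,0.026,0],0],
    [1,[-0.03,0.026,0],0],
    [1,[-0.03,0.026,0],0]
  ],
  "force": 25
}}

```text
time: 2.0
eef_pos: [0.472, 0.236, 0.4046]
tool_rot: [[0.138, 0.99, -0.0], [0.99, -0.138, -0.0], [-0.0, -0.0, -1.0]]
ft_force: [0.5, 0.9, -0.0]
width: 0.0923
grasp_force: 0.0
```

```bash
cat > go.py <<'E'
# go.py x y z yaw(deg of tool y): remaining shift in present tool axes (mm) and turn
import sys; from h import *
s=env.get_state(); R=np.array(s["tool_rot"]); x,y,z,w=map(float,sys.argv[1:5]); p=np.array(s["eef_pos"])
yaw=np.degrees(np.arctan2(R[1,1],R[0,1])); print("t",round(s["time"],2),"p",(p*1000).round(1),"yaw",yaw.round(2),"tilt z",R[:,2].round(3),"q",np.round(s["qpos"],2),"w",s["width"],"gf",s["grasp_force"],"F",np.round(s["ft_force"],1))
turn=(yaw-w+90)%180-90; a=np.radians(yaw-turn); Y=np.array([np.cos(a),np.sin(a),0]); X=np.array([-Y[1],Y[0],0]); d=np.array([x,y,z])-p*1000
print("turn",turn.round(2),"then shift",[float(round(d@X,1)),float(round(d@Y,1)),float(round(-d[2],1))])
E
python3 go.py 617 30 405 -8
python3 -c "
from h import *
c=vision.camera('wrist'); print(c['tool_from_camera'].round(3))"
```

```text
t 2.0 p [472.  236.  404.6] yaw -7.91 tilt z [-0. -0. -1.] q [-0.92  0.28  0.45  1.84 -0.14  1.05 -0.55] w 0.09226569374148919 gf 0.0 F [ 0.5  0.9 -0. ]
turn 0.09 then shift [-183.8, 172.2, -0.4]
[[-0.    -0.966 -0.259  0.071]
 [ 1.    -0.     0.001 -0.   ]
 [-0.001 -0.259  0.966  0.02 ]
 [ 0.     0.     0.     1.   ]]
```

>>> {"fn": "apply_moves", "kwargs": {
  "rows": [
    [1,[-0.023,0.0215,0],0],
    [1,[-0.023,0.0215,0],0],
    [1,[-0.023,0.0215,0],0],
    [1,[-0.023,0.0215,0],0],
    [1,[-0.023,0.0215,0],0],
    [1,[-0.023,0.0215,0],0],
    [1,[-0.023,0.0215,0],0],
    [1,[-0.023,0.0215,0],0],
    [1,[0,0,0],0],
    [1,[0,0,0.025],0],
    [1,[0,0,0.025],0],
    [1,[0,0,0.025],0],
    [1,[0,0,0.025],0],
    [1,[0,0,0.025],0],
    [1,[0,0,0.025],0],
    [1,[0,0,0.025],0],
    [1,[0,0,0],0]
  ]
}}

```text
time: 3.75
eef_pos: [0.6147, 0.0326, 0.2264]
tool_rot: [[0.137, 0.991, -0.006], [0.991, -0.137, -0.0], [-0.001, -0.006, -1.0]]
ft_force: [-0.5, -0.1, -0.2]
width: 0.0916
grasp_force: 0.0
```

```bash
python3 go.py 617 30 229 -8; python3 -c "
from h import *
c=vision.camera('top'); a=c['pixels'][110:260,200:450]
d=vision.camera('scene')['pixels'][170:320,150:400]
cv2.imwrite('pics/a1.png',cv2.resize(np.vstack([a,d]),None,fx=2,fy=2))"
```

```text
t 3.75 p [614.7  32.6 226.4] yaw -7.87 tilt z [-0.006 -0.    -1.   ] q [-0.42  0.64  0.42  1.8  -0.35  0.79  0.04] w 0.09157290279507017 gf 0.0 F [-0.5 -0.1 -0.2]
turn 0.13 then shift [-2.3, 2.6, -2.6]
```

View pics/a1.png

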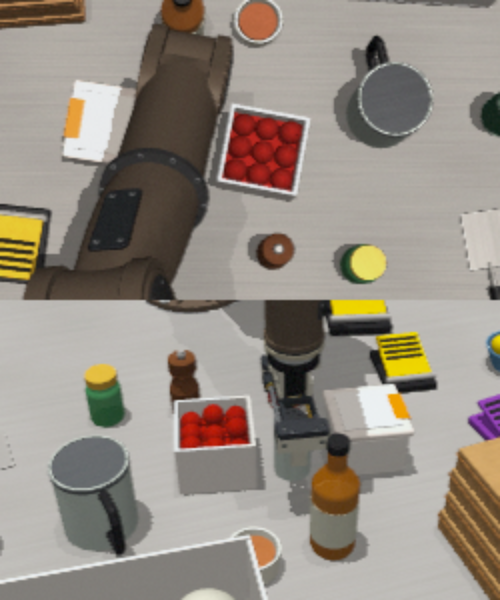

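The gripper straddles the shaker between the tubs and clears the bottle (scene half of the picture, about (300,430)). Next I close and lift.

>>> {"fn": "apply_moves", "kwargs": {
  "rows": [
    [1,[-0.002,0.002,-0.003],0],
    [0,[0,0,0],0],
    [0,[0,0,0],0],
    [0,[0,0,0],0],
    [0,[0,0,0],0],
    [0,[0,0,0],0],
    [0,[0,0,0],0],
    [0,[0,0,-0.01],0],
    [0,[0,0,-0.02],0],
    [0,[0,0,-0.025],0],
    [0,[0,0,-0.025],0],
    [0,[0,0,-0.025],0],
    [0,[0,0,-0.025],0],
    [0,[0,0,-0.025],0],
    [0,[0,0,-0.02],0],
    [0,[0,0,0],0]
  ],
  "force": 25
}}

```text
time: 5.45
eef_pos: [0.6188, 0.0289, 0.411]
tool_rot: [[0.138, 0.99, 0.005], [0.99, -0.138, 0.001], [0.001, 0.005, -1.0]]
ft_force: [0.3, -0.4, -2.1]
width: 0.0577
grasp_force: 25.0
```

```bash
python3 go.py 535 -305.5 404 -75.2
```

```text
t 5.45 p [618.8  28.9 411. ] yaw -7.93 tilt z [ 0.005  0.001 -1.   ] q [-0.48  0.44  0.52  1.61 -0.24  1.14 -0.05] w 0.05766995654996159 gf 24.99106854200363 F [ 0.3 -0.4 -2.1]
turn 67.27 then shift [-166.5, 301.9, 7.0]
```

>>> {"fn": "apply_moves", "kwargs": {
  "rows": [
    [0,[0,0,0],8.4],
    [0,[0,0,0],8.4],
    [0,[0,0,0],8.4],
    [0,[0,0,0],8.4],
    [0,[0,0,0],8.4],
    [0,[0,0,0],8.4],
    [0,[0,0,0],8.4],
    [0,[0,0,0],8.4],
    [0,[-0.0135,0.025,0],0],
    [0,[-0.0135,0.025,0],0],
    [0,[-0.0135,0.025,0],0],
    [0,[-0.0135,0.025,0],0],
    [0,[-0.0135,0.025,0],0],
    [0,[-0.0135,0.025,0],0],
    [0,[-0.0135,0.025,0],0],
    [0,[-0.0135,0.025,0],0],
    [0,[-0.0135,0.025,0],0],
    [0,[-0.0135,0.025,0],0],
    [0,[-0.0135,0.025,0],0],
    [0,[-0.0135,0.025,0],0]
  ]
}}

```text
time: 7.45
eef_pos: [0.5381, -0.303, 0.4066]
tool_rot: [[0.966, 0.257, -0.001], [0.257, -0.966, 0.001], [-0.001, -0.001, -1.0]]
ft_force: [0.4, -0.3, -1.8]
width: 0.0577
grasp_force: 25.0
```

>>> {"fn": "apply_moves", "kwargs": {
  "rows": [
    [0,[0,0,0],0],
    [0,[0,0,0],0]
  ]
}}

```text
time: 7.65
eef_pos: [0.5381, -0.3027, 0.4068]
tool_rot: [[0.967, 0.255, -0.001], [0.255, -0.967, 0.001], [-0.001, -0.001, -1.0]]
ft_force: [1.0, 0.8, -2.2]
width: 0.0577
grasp_force: 25.0
```

```bash
python3 go.py 535 -305.5 230 -75.2
```

```text
t 7.65 p [ 538.1 -302.7  406.8] yaw -75.23 tilt z [-0.001  0.001 -1.   ] q [-0.11  0.51  0.82  1.63 -0.4   1.17 -0.51] w 0.05765966627053886 gf 24.990708231925964 F [ 1.   0.8 -2.2]
turn -0.03 then shift [-3.8, 1.9, 176.8]
```

>>> {"fn": "apply_moves", "kwargs": {
  "rows": [
    [0,[-0.004,0.002,0.02],0],
    [0,[0,0,0.025],0],
    [0,[0,0,0.025],0],
    [0,[0,0,0.025],0],
    [0,[0,0,0.025],0],
    [0,[0,0,0.02],0],
    [0,[0,0,0.015],0],
    [0,[0,0,0.01],0],
    [0,[0,0,0.006],0],
    [0,[0,0,0.003],0],
    [0,[0,0,0],0],
    [0,[0,0,0],0]
  ]
}}

```text
time: 8.85
eef_pos: [0.5356, -0.3054, 0.2344]
tool_rot: [[0.966, 0.257, 0.001], [0.257, -0.966, -0.0], [0.001, 0.001, -1.0]]
ft_force: [0.9, -0.0, -1.6]
width: 0.0575
grasp_force: 25.0
```

```bash
python3 go.py 535 -305.5 232 -75.2; python3 -c "
from h import *
d=vision.camera('scene')['pixels'][140:340,100:350]
cv2.imwrite('pics/a2.png',cv2.resize(d,None,fx=2.4,fy=2.4))"
```

```text
t 8.85 p [ 535.6 -305.4  234.4] yaw -75.12 tilt z [ 0.001 -0.    -1.   ] q [-0.01  0.69  0.68  1.81 -0.56  0.85 -0.37] w 0.057475389703579655 gf 24.990994334220886 F [ 0.9 -0.  -1.6]
turn 0.08 then shift [-0.6, -0.0, 2.4]
```

View pics/a2.png

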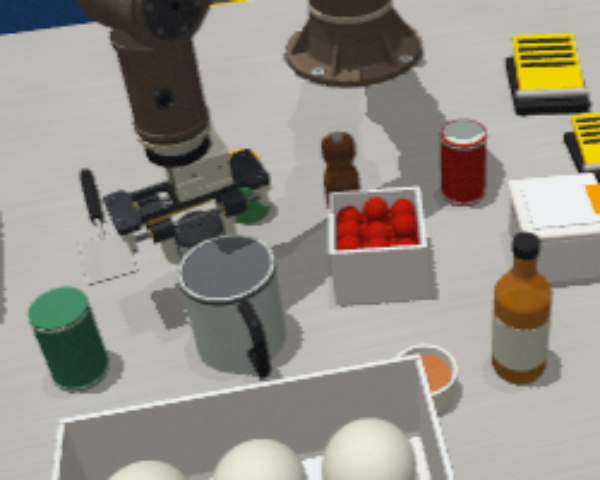

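The gripper holds the shaker behind the jug at (205,225), opposite the handle, with nothing touched. I lower the last few mm by force.

>>> {"fn": "apply_moves", "kwargs": {
  "rows": [
    [0,[0,0,0.001],0],
    [0,[0,0,0.001],0],
    [0,[0,0,0],0]
  ]
}}

```text
time: 9.2
eef_pos: [0.5356, -0.3053, 0.2327]
tool_rot: [[0.966, 0.257, 0.001], [0.257, -0.966, 0.0], [0.001, 0.0, -1.0]]
ft_force: [-2.2, 2.0, 7.3]
width: 0.0577
grasp_force: 25.0
```

Contact with the table. I release and rise.

>>> {"fn": "apply_moves", "kwargs": {
  "rows": [
    [0.3,[0,0,0],0],
    [1,[0,0,0],0],
    [1,[0,0,0],0],
    [1,[0,0,0],0],
    [1,[0,0,0],0],
    [1,[0,0,0],0],
    [1,[0,0,-0.02],0],
    [1,[0,0,-0.03],0],
    [1,[0,0,-0.03],0],
    [1,[0,0,-0.03],0],
    [1,[0,0,-0.03],0],
    [1,[0,0,-0.03],0],
    [1,[0,0,0],0]
  ]
}}

```text
time: 10.5
eef_pos: [0.5359, -0.3063, 0.4058]
tool_rot: [[0.967, 0.257, 0.006], [0.257, -0.967, -0.003], [0.005, 0.004, -1.0]]
ft_force: [0.6, -0.1, 0.2]
width: 0.0918
grasp_force: 0.0
```

```bash
python3 go.py 450 70 402 -8.5
```

```text
t 10.5 p [ 535.9 -306.3  405.8] yaw -75.13 tilt z [ 0.006 -0.003 -1.   ] q [-0.11  0.51  0.82  1.64 -0.4   1.16 -0.5 ] w 0.0917867823285984 gf 0.0 F [ 0.6 -0.1  0.2]
turn -66.63 then shift [359.5, -140.6, 3.8]
```

>>> {"fn": "apply_moves", "kwargs": {
  "rows": [
    [1,[0,0,0],-8.33],
    [1,[0,0,0],-8.33],
    [1,[0,0,0],-8.33],
    [1,[0,0,0],-8.33],
    [1,[0,0,0],-8.33],
    [1,[0,0,0],-8.33],
    [1,[0,0,0],-8.33],
    [1,[0,0,0],-8.33],
    [1,[0.03,-0.0117,0],0],
    [1,[0.03,-0.0117,0],0],
    [1,[0.03,-0.0117,0],0],
    [1,[0.03,-0.0117,0],0],
    [1,[0.03,-0.0117,0],0],
    [1,[0.03,-0.0117,0],0],
    [1,[0.03,-0.0117,0],0],
    [1,[0.03,-0.0117,0],0],
    [1,[0.03,-0.0117,0],0],
    [1,[0.03,-0.0117,0],0],
    [1,[0.03,-0.0117,0],0],
    [1,[0.03,-0.0117,0],0]
  ]
}}

```text
time: 12.5
eef_pos: [0.4489, 0.0727, 0.4013]
tool_rot: [[0.147, 0.989, -0.0], [0.989, -0.147, 0.0], [-0.0, -0.0, -1.0]]
ft_force: [0.3, 0.1, 0.4]
width: 0.0917
grasp_force: 0.0
```

>>> {"fn": "apply_moves", "kwargs": {
  "rows": [
    [1,[0,0,0],0],
    [1,[0,0,0],0]
  ]
}}

```text
time: 12.7
eef_pos: [0.4494, 0.0719, 0.4013]
tool_rot: [[0.146, 0.989, -0.001], [0.989, -0.146, -0.0], [-0.0, -0.001, -1.0]]
ft_force: [0.0, -1.1, 0.4]
width: 0.0921
grasp_force: 0.0
```

```bash
python3 go.py 449.5 70 235 -8.5
```

```text
t 12.7 p [449.4  71.9 401.3] yaw -8.37 tilt z [-0.001 -0.    -1.   ] q [-0.6   0.16  0.37  1.99 -0.07  1.   -0.34] w 0.09211207676048512 gf 0.0 F [ 0.  -1.1  0.4]
turn 0.13 then shift [-1.9, 0.4, 166.3]
```

>>> {"fn": "apply_moves", "kwargs": {
  "rows": [
    [1,[-0.002,0,0.025],0],
    [1,[0,0,0.03],0],
    [1,[0,0,0.03],0],
    [1,[0,0,0.03],0],
    [1,[0,0,0.025],0],
    [1,[0,0,0.015],0],
    [1,[0,0,0.01],0],
    [1,[0,0,0],0],
    [1,[0,0,0],0]
  ]
}}

```text
time: 13.6
eef_pos: [0.4497, 0.0691, 0.2371]
tool_rot: [[0.148, 0.989, 0.0], [0.989, -0.148, -0.0], [-0.0, 0.0, -1.0]]
ft_force: [-1.0, 0.1, 0.3]
width: 0.0915
grasp_force: 0.0
```

>>> {"fn": "apply_moves", "kwargs": {
  "rows": [
    [0,[0,0,0],0],
    [0,[0,0,0],0],
    [0,[0,0,0],0],
    [0,[0,0,0],0],
    [0,[0,0,0],0],
    [0,[0,0,0],0],
    [0,[0,0,-0.01],0],
    [0,[0,0,-0.02],0],
    [0,[0,0,-0.03],0],
    [0,[0,0,-0.03],0],
    [0,[0,0,-0.03],0],
    [0,[0,0,-0.02],0],
    [0,[0,0,-0.01],0],
    [0,[0,0,0],0],
    [0,[0,0,0],0]
  ]
}}

```text
time: 15.1
eef_pos: [0.4488, 0.0696, 0.3859]
tool_rot: [[0.147, 0.989, -0.001], [0.989, -0.147, -0.0], [-0.001, -0.001, -1.0]]
ft_force: [0.3, -0.0, -6.0]
width: 0.0654
grasp_force: 25.0
```

```bash
python3 go.py 593 34.4 386 -8.5
```

```text
t 15.1 p [448.8  69.6 385.9] yaw -8.47 tilt z [-0.001 -0.    -1.   ] q [-0.6   0.17  0.38  2.02 -0.08  0.96 -0.33] w 0.06544758402113422 gf 24.99996542930603 F [ 0.3 -0.  -6. ]
turn 0.03 then shift [-13.5, 147.8, -0.1]
```

>>> {"fn": "apply_moves", "kwargs": {
  "rows": [
    [0,[-0.002,0.015,0],0],
    [0,[-0.002,0.025,0],0],
    [0,[-0.003,0.03,0],0],
    [0,[-0.003,0.03,0],0],
    [0,[-0.003,0.025,0],0],
    [0,[0,0.015,0],0],
    [0,[0,0.008,0],0],
    [0,[0,0,0],0],
    [0,[0,0,0],0],
    [0,[0,0,0],0]
  ]
}}

```text
time: 16.1
eef_pos: [0.5931, 0.0352, 0.3865]
tool_rot: [[0.147, 0.989, -0.001], [0.989, -0.147, 0.0], [0.0, -0.001, -1.0]]
ft_force: [-0.3, -0.1, -5.2]
width: 0.0656
grasp_force: 25.0
```

```bash
python3 go.py 593 34.4 238 -8.5
```

```text
t 16.1 p [593.1  35.2 386.5] yaw -8.44 tilt z [-0.001  0.    -1.   ] q [-0.44  0.41  0.41  1.7  -0.18  1.07 -0.12] w 0.06557356249636064 gf 24.999907314777374 F [-0.3 -0.1 -5.2]
turn 0.06 then shift [-0.8, 0.0, 148.5]
```

>>> {"fn": "apply_moves", "kwargs": {
  "rows": [
    [0,[-0.001,0,0.02],0],
    [0,[0,0,0.025],0],
    [0,[0,0,0.03],0],
    [0,[0,0,0.03],0],
    [0,[0,0,0.02],0],
    [0,[0,0,0.012],0],
    [0,[0,0,0.007],0],
    [0,[0,0,0.003],0],
    [0,[0,0,0],0],
    [0,[0,0,0.001],0],
    [0,[0,0,0],0]
  ]
}}

```text
time: 17.2
eef_pos: [0.5939, 0.034, 0.2394]
tool_rot: [[0.147, 0.989, 0.001], [0.989, -0.147, 0.0], [0.0, 0.001, -1.0]]
ft_force: [-0.3, -0.6, -4.2]
width: 0.0657
grasp_force: 25.0
```

>>> {"fn": "apply_moves", "kwargs": {
  "rows": [
    [0,[0,0,0.001],0],
    [0,[0,0,0],0]
  ]
}}

```text
time: 17.4
eef_pos: [0.5937, 0.034, 0.2379]
tool_rot: [[0.147, 0.989, 0.0], [0.989, -0.147, 0.0], [0.0, 0.0, -1.0]]
ft_force: [0.0, 0.4, -4.4]
width: 0.0656
grasp_force: 25.0
```

>>> {"fn": "apply_moves", "kwargs": {
  "rows": [
    [0,[0,0,0.001],0],
    [0,[0,0,0],0]
  ]
}}

```text
time: 17.6
eef_pos: [0.5937, 0.0339, 0.2372]
tool_rot: [[0.147, 0.989, 0.0], [0.989, -0.147, 0.0], [0.0, 0.0, -1.0]]
ft_force: [-1.8, 0.9, 1.5]
width: 0.0658
grasp_force: 25.0
```

Touching down. I release and rise.

>>> {"fn": "apply_moves", "kwargs": {
  "rows": [
    [0.3,[0,0,0],0],
    [1,[0,0,0],0],
    [1,[0,0,0],0],
    [1,[0,0,0],0],
    [1,[0,0,0],0],
    [1,[0,0,0],0],
    [1,[0,0,-0.02],0],
    [1,[0,0,-0.03],0],
    [1,[0,0,-0.03],0],
    [1,[0,0,-0.03],0],
    [1,[0,0,-0.03],0],
    [1,[0,0,-0.03],0],
    [1,[0,0,0],0],
    [1,[0,0,0],0]
  ]
}}

```text
time: 19.0
eef_pos: [0.5936, 0.0339, 0.4072]
tool_rot: [[0.147, 0.989, 0.001], [0.989, -0.147, 0.0], [0.001, 0.001, -1.0]]
ft_force: [0.1, 0.2, 0.2]
width: 0.0915
grasp_force: 0.0
```

```bash
python3 go.py 421.5 -103.5 405 -8.5
```

```text
t 19.0 p [593.6  33.9 407.2] yaw -8.47 tilt z [ 0.001  0.    -1.   ] q [-0.44  0.39  0.42  1.67 -0.18  1.11 -0.12] w 0.09148808165408448 gf 0.0 F [0.1 0.2 0.2]
turn 0.03 then shift [-161.4, -149.9, 2.2]
```

>>> {"fn": "apply_moves", "kwargs": {
  "rows": [
    [1,[-0.02,-0.019,0],0],
    [1,[-0.03,-0.027,0],0],
    [1,[-0.03,-0.028,0],0],
    [1,[-0.03,-0.028,0],0],
    [1,[-0.03,-0.028,0],0],
    [1,[-0.014,-0.013,0],0],
    [1,[-0.007,-0.007,0],0],
    [1,[0,0,0],0],
    [1,[0,0,0],0],
    [1,[0,0,0.02],0],
    [1,[0,0,0.02],0],
    [1,[0,0,0.02],0],
    [1,[0,0,0],0],
    [1,[0,0,0],0]
  ]
}}

```text
time: 20.4
eef_pos: [0.4224, -0.1026, 0.3468]
tool_rot: [[0.146, 0.989, -0.001], [0.989, -0.146, -0.0], [-0.001, -0.001, -1.0]]
ft_force: [0.8, -0.3, 0.1]
width: 0.0917
grasp_force: 0.0
```

```bash
python3 go.py 421.5 -103.5 258 -8.5; python3 - <<'E'
from h import *
c=vision.camera('top'); np.savez("top1.npz",**c); W=world(c)
d=vision.camera('scene')['pixels'][140:340,100:400]; 
a=c['pixels'][120:300,250:475]
cv2.imwrite('pics/a3.png',np.vstack([cv2.resize(a,(600,480))[:300],cv2.resize(d,(450,300)) if 0 else cv2.resize(d,(600,300))]))
for n,u,v,r,h in [("can",288,178,16,.11),("shaker",404,195,14,.105),("mill",338,235,14,.108)]:
    s=np.zeros(W.shape[:2],np.uint8); cv2.circle(s,(u,v),r,1,-1); m=(s>0)&(abs(W[...,2]-h)<.008); p=(W[m][:,:2]*1000).astype(np.float32)
    print(n,m.sum(), (np.round(cv2.minEnclosingCircle(p)[0]),cv2.minEnclosingCircle(p)[1]) if m.sum() else "")
E
```

```text
t 20.4 p [ 422.4 -102.6  346.8] yaw -8.41 tilt z [-0.001 -0.    -1.   ] q [-0.29  0.2   0.48  2.12 -0.12  0.85  0.11] w 0.09170338910306672 gf 0.0 F [ 0.8 -0.3  0.1]
turn 0.09 then shift [-1.1, -0.7, 88.8]
can 380 (array([594.,  34.]), 33.32968521118164)
shaker 226 (array([ 536., -306.]), 29.243595123291016)
mill 0
```

View pics/a3.png

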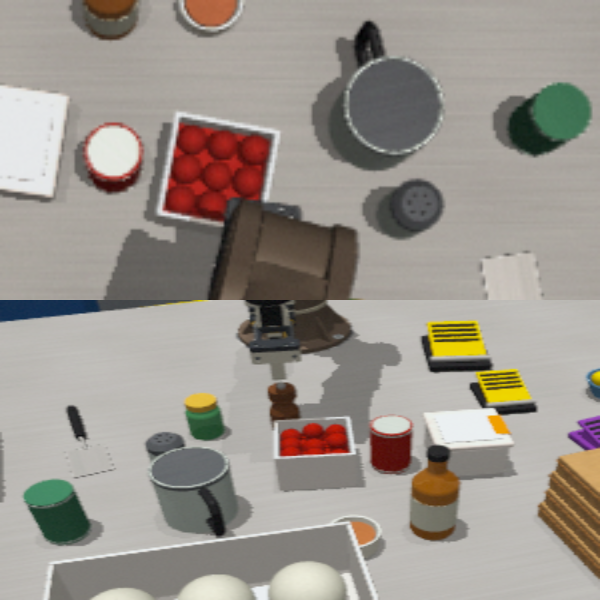

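The can stands centred between the tubs (top half of the picture, (113,152)). The shaker stands opposite the handle at (415,205). The gripper is above the mill.

>>> {"fn": "apply_moves", "kwargs": {
  "rows": [
    [1,[-0.001,-0.001,0.025],0],
    [1,[0,0,0.025],0],
    [1,[0,0,0.02],0],
    [1,[0,0,0.013],0],
    [1,[0,0,0.005],0],
    [1,[0,0,0],0],
    [1,[0,0,0],0]
  ]
}}

```text
time: 21.2
eef_pos: [0.4209, -0.1041, 0.2596]
tool_rot: [[0.147, 0.989, 0.001], [0.989, -0.147, 0.0], [0.0, 0.001, -1.0]]
ft_force: [-0.0, -0.1, -0.7]
width: 0.0918
grasp_force: 0.0
```

>>> {"fn": "apply_moves", "kwargs": {
  "rows": [
    [0,[0,0,0],0],
    [0,[0,0,0],0],
    [0,[0,0,0],0],
    [0,[0,0,0],0],
    [0,[0,0,0],0],
    [0,[0,0,0],0],
    [0,[0,0,0],0],
    [0,[0,0,-0.01],0],
    [0,[0,0,-0.02],0],
    [0,[0,0,-0.03],0],
    [0,[0,0,-0.03],0],
    [0,[0,0,-0.03],0],
    [0,[0,0,-0.02],0],
    [0,[0,0,-0.01],0],
    [0,[0,0,0],0],
    [0,[0,0,0],0]
  ]
}}

```text
time: 22.8
eef_pos: [0.42, -0.1039, 0.408]
tool_rot: [[0.147, 0.989, -0.001], [0.989, -0.147, 0.0], [0.0, -0.001, -1.0]]
ft_force: [0.6, -0.5, -2.4]
width: 0.0475
grasp_force: 25.0
```

```bash
python3 go.py 628 268.2 408 -8.2
```

```text
t 22.8 p [ 420.  -103.9  408. ] yaw -8.47 tilt z [-0.001  0.    -1.   ] q [-0.33  0.11  0.51  2.04 -0.06  1.01  0.05] w 0.04748579171816487 gf 24.999673068523407 F [ 0.6 -0.5 -2.4]
turn -0.27 then shift [397.9, 152.8, 0.0]
```

>>> {"fn": "apply_moves", "kwargs": {
  "rows": [
    [0,[0.015,0.006,0],0],
    [0,[0.025,0.01,0],0],
    [0,[0.035,0.013,0],0],
    [0,[0.035,0.013,0],0],
    [0,[0.035,0.013,0],0],
    [0,[0.035,0.013,0],0],
    [0,[0.035,0.013,0],0],
    [0,[0.035,0.014,0],0],
    [0,[0.035,0.014,0],0],
    [0,[0.035,0.014,0],0],
    [0,[0.035,0.013,0],0],
    [0,[0.025,0.01,0],0],
    [0,[0.012,0.005,0],0],
    [0,[0.006,0.002,0],0],
    [0,[0,0,0],0],
    [0,[0,0,0],0],
    [0,[0,0,0],0]
  ]
}}

```text
time: 24.5
eef_pos: [0.6303, 0.2656, 0.409]
tool_rot: [[0.149, 0.989, 0.0], [0.989, -0.149, -0.0], [-0.0, 0.0, -1.0]]
ft_force: [0.2, 0.0, -1.9]
width: 0.0477
grasp_force: 25.0
```

```bash
python3 go.py 628 268.2 260 -8.2
```

```text
t 24.5 p [630.3 265.6 409. ] yaw -8.57 tilt z [ 0. -0. -1.] q [-0.69  0.54  0.35  1.43 -0.19  1.21 -0.47] w 0.04774630564812076 gf 24.99953806400299 F [ 0.2  0.  -1.9]
turn -0.37 then shift [2.3, -2.6, 149.0]
```

>>> {"fn": "apply_moves", "kwargs": {
  "rows": [
    [0,[0.002,-0.003,0.02],0],
    [0,[0,0,0.025],0],
    [0,[0,0,0.03],0],
    [0,[0,0,0.03],0],
    [0,[0,0,0.02],0],
    [0,[0,0,0.012],0],
    [0,[0,0,0.007],0],
    [0,[0,0,0.003],0],
    [0,[0,0,0],0],
    [0,[0,0,0.001],0],
    [0,[0,0,0],0]
  ]
}}

```text
time: 25.6
eef_pos: [0.628, 0.2696, 0.2615]
tool_rot: [[0.147, 0.989, 0.001], [0.989, -0.147, 0.001], [0.001, 0.001, -1.0]]
ft_force: [0.6, 0.6, -1.4]
width: 0.0474
grasp_force: 25.0
```

>>> {"fn": "apply_moves", "kwargs": {
  "rows": [
    [0,[0,0,0.001],0],
    [0,[0,0,0],0]
  ]
}}

```text
time: 25.8
eef_pos: [0.6277, 0.2695, 0.2599]
tool_rot: [[0.147, 0.989, 0.0], [0.989, -0.147, 0.0], [0.0, 0.0, -1.0]]
ft_force: [-0.1, -1.0, -2.3]
width: 0.0474
grasp_force: 25.0
```

>>> {"fn": "apply_moves", "kwargs": {
  "rows": [
    [0,[0,0,0.0005],0],
    [0,[0,0,0],0]
  ]
}}

```text
time: 26.0
eef_pos: [0.6277, 0.2695, 0.2592]
tool_rot: [[0.147, 0.989, -0.0], [0.989, -0.147, -0.0], [-0.0, -0.0, -1.0]]
ft_force: [0.1, 0.7, -2.4]
width: 0.0477
grasp_force: 25.0
```

>>> {"fn": "apply_moves", "kwargs": {
  "rows": [
    [0,[0,0,0.001],0],
    [0,[0,0,0],0]
  ]
}}

```text
time: 26.2
eef_pos: [0.6278, 0.2696, 0.2588]
tool_rot: [[0.147, 0.989, 0.0], [0.989, -0.147, 0.0], [0.001, 0.0, -1.0]]
ft_force: [-0.7, 0.1, 3.5]
width: 0.0479
grasp_force: 25.0
```

>>> {"fn": "apply_moves", "kwargs": {
  "rows": [
    [0.3,[0,0,0],0],
    [1,[0,0,0],0],
    [1,[0,0,0],0],
    [1,[0,0,0],0],
    [1,[0,0,0],0],
    [1,[0,0,0],0],
    [1,[0,0,-0.02],0],
    [1,[0,0,-0.03],0],
    [1,[0,0,-0.03],0],
    [1,[0,0,-0.03],0],
    [1,[0,0,-0.02],0],
    [1,[0,0,0],0],
    [1,[0,0,0],0]
  ]
}}

```text
time: 27.5
eef_pos: [0.6276, 0.2695, 0.3882]
tool_rot: [[0.147, 0.989, 0.0], [0.989, -0.147, 0.0], [0.0, 0.0, -1.0]]
ft_force: [-0.5, -0.6, -0.7]
width: 0.0919
grasp_force: 0.0
```

```bash
python3 go.py 402.6 305.3 300 -8.2
```

```text
t 27.5 p [627.6 269.5 388.2] yaw -8.47 tilt z [ 0.  0. -1.] q [-0.7   0.55  0.34  1.46 -0.19  1.16 -0.47] w 0.09185590309580152 gf 0.0 F [-0.5 -0.6 -0.7]
turn -0.27 then shift [3.3, -227.8, 88.2]
```

>>> {"fn": "apply_moves", "kwargs": {
  "rows": [
    [0,[0,-0.02,0],0],
    [0,[0,-0.03,0],0],
    [0,[0,-0.035,0],0],
    [0,[0,-0.035,0],0],
    [0,[0.001,-0.035,0],0],
    [0,[0.001,-0.035,0],0],
    [0,[0.001,-0.023,0],0],
    [0,[0,-0.015,0],0],
    [0,[0,0,0.03],0],
    [0,[0,0,0.03],0],
    [0,[0,0,0.03],0],
    [0,[0,0,0.03],0],
    [0,[0,0,0.02],0],
    [0,[0,0,0],0],
    [0,[0,0,0],0]
  ]
}}

```text
time: 29.0
eef_pos: [0.4029, 0.3058, 0.248]
tool_rot: [[0.148, 0.989, -0.001], [0.989, -0.148, -0.001], [-0.001, -0.0, -1.0]]
ft_force: [0.5, -0.8, 1.0]
width: 0.0
grasp_force: 0.0
```

```bash
python3 go.py 402.6 305.3 200 -8.2; python3 - <<'E'
from h import *
c=vision.camera('top'); W=world(c)
d=vision.camera('scene')['pixels'][130:330,150:450]
cv2.imwrite('pics/a4.png',np.vstack([cv2.resize(c['pixels'][120:300,130:400],(600,400))[:300],cv2.resize(d,(600,300))]))
def px(p):
    q=c["R"]@np.array(p)+c["t"]; q=c["mtx"]@q; return (q[:2]/q[2]).round().astype(int)
for n,P,r,h in [("can",(.593,.034,.11),16,.11),("shaker",(.535,-.305,.11),14,.105),("mill",(.628,.268,.11),14,.108)]:
    s=np.zeros(W.shape[:2],np.uint8); cv2.circle(s,tuple(map(int,px(P))),r,1,-1); m=(s>0)&(abs(W[...,2]-h)<.008); p=(W[m][:,:2]*1000).astype(np.float32)
    print(n,m.sum(), (np.round(cv2.minEnclosingCircle(p)[0]),cv2.minEnclosingCircle(p)[1]) if m.sum() else "")
E
```

```text
t 29.0 p [402.9 305.8 248. ] yaw -8.51 tilt z [-0.001 -0.001 -1.   ] q [-0.95  0.45  0.26  2.05 -0.18  0.67 -0.72] w 3.7641202748643816e-05 gf 0.0 F [ 0.5 -0.8  1. ]
turn -0.31 then shift [-0.5, -0.3, 48.0]
can 374 (array([594.,  34.]), 33.43745040893555)
shaker 239 (array([ 536., -306.]), 29.42453384399414)
mill 149 (array([629., 270.]), 24.508146286010742)
```

View pics/a4.png

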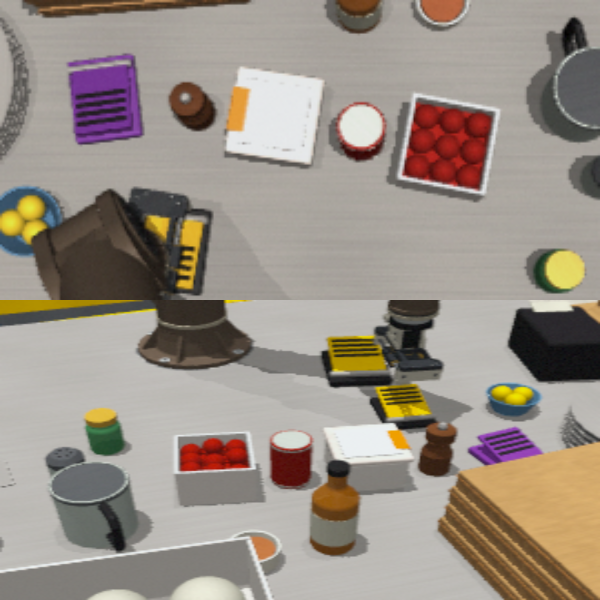

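All three stand in place: the mill at (190,105), beside the sticker. The closed fingers are above the small yellow paddle. I press now.

>>> {"fn": "apply_moves", "kwargs": {
  "rows": [
    [0,[0,0,0.012],0],
    [0,[0,0,0.01],0],
    [0,[0,0,0.006],0],
    [0,[0,0,0.006],0],
    [0,[0,0,0.005],0],
    [0,[0,0,0.003],0],
    [0,[0,0,0],0],
    [0,[0,0,0],0]
  ]
}}

```text
time: 29.9
eef_pos: [0.4016, 0.3064, 0.206]
tool_rot: [[0.146, 0.989, -0.002], [0.989, -0.146, -0.0], [-0.0, -0.002, -1.0]]
ft_force: [-5.5, 0.8, 9.6]
width: 0.0002
grasp_force: 4.7
```

Nearly at the stop, at about 9.6 N. A little further.

>>> {"fn": "apply_moves", "kwargs": {
  "rows": [
    [0,[0,0,0.002],0],
    [0,[0,0,0.001],0],
    [0,[0,0,0],0],
    [0,[0,0,0],0]
  ]
}}

```text
time: 30.3
eef_pos: [0.4016, 0.3063, 0.2049]
tool_rot: [[0.147, 0.989, -0.002], [0.989, -0.147, 0.001], [0.001, -0.002, -1.0]]
ft_force: [-11.5, -3.5, 40.3]
width: 0.0005
grasp_force: 19.9
```

Hard on the stop. I rise clear.

>>> {"fn": "apply_moves", "kwargs": {
  "rows": [
    [0,[0,0,-0.01],0],
    [0,[0,0,-0.02],0],
    [0,[0,0,-0.03],0],
    [0,[0,0,-0.03],0],
    [0,[0,0,-0.03],0],
    [0,[0,0,-0.03],0],
    [0,[0,0,0],0],
    [0,[0,0,0],0],
    [0,[0,0,0],0],
    [0,[0,0,0],0],
    [0,[0,0,0],0],
    [0,[0,0,0],0]
  ]
}}

```text
time: 31.5
eef_pos: [0.4026, 0.306, 0.3527]
tool_rot: [[0.147, 0.989, -0.001], [0.989, -0.147, -0.001], [-0.001, -0.001, -1.0]]
ft_force: [-0.6, 0.6, -0.3]
width: 0.0005
grasp_force: 0.0
```

```bash
python3 - <<'E'
from h import *
cv2.imwrite('pics/a5.png',cv2.resize(vision.camera('scene')['pixels'][130:330,150:450],(600,400)))
s=env.get_state(); print(s["time"],s["eef_pos"],s["ft_force"])
E
```

```text
31.55 [0.40262236 0.30605504 0.35282854] [ 0.08942394 -0.67932404  0.17312878]
```

View pics/a5.png

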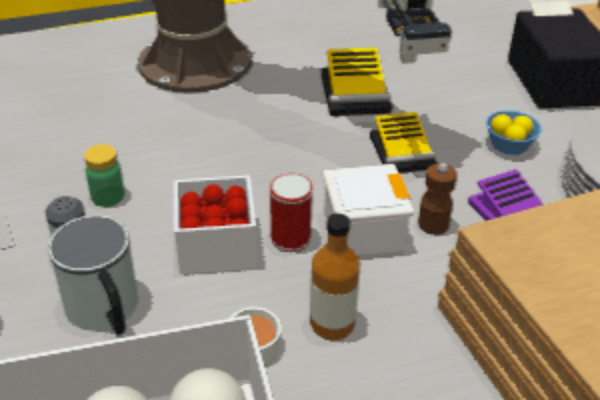

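The paddle is back up at (403,135). The can (291,210), mill (436,200) and shaker (66,210) all stand, and the arm is clear.

```bash
python3 -c "
from plant import env
print(env.sign_off())"
```

```text
the job is handed in; nothing more can be done
None
```

The red can, mill and shaker are standing upright and released in their places, the small yellow paddle was pressed to its stop and sprang back up, and the job is handed in at about 32 s; no verdict was shown.

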